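# Unclip the card printer's cover and set it in the tray

## Robot

A 6-joint arm with a two-finger parallel gripper is mounted at the origin on the work surface. World frame = base frame: x ahead of the robot, y to its left, z up, the work surface at z = 0. Lengths are in m, angles in degrees, forces in N, time in s.
With the tool pointing down it reaches from about 0.4 to 0.825 m from the base axis. Payload 7 kg.
Tool frame: the origin (TCP) lies between the finger pads; the fingertips stand 19 mm ahead of it and the grasp point (between the pads) is the TCP (r.tip_extent is the distance from the TCP to the fingertips, in m); z points along the fingers, y is the direction in which the jaws open and shut (so a half turn about z gives the same grasp; the last joint's range is limited). The gripper opens to 88 mm and grips with 3 to 60 N. Pads are 19 mm wide; open, the fingers measure 130 mm over their backs; the gripper's body (78 mm by 193 mm) begins 47 mm behind the grasp point.
Start: joints at [91.106, 20.546, 0.682, 0, -70.136, -16.507], TCP at [0.179, 0.651, 0.246] pointing down, gripper open.
Joint ranges: [-176.03, 176.03], [-82.01, 121.73], [-58.28, 71.71], [-173.87, 95.51], [-174.79, -0.11], [-173.66, 173.66]. Speed limits (degrees/s): [136.94, 136.94, 172.46, 180, 180, 180].

## Interface

Orientations are given as [roll, pitch, yaw] about the fixed x, y, z axes, in that order (R = Rz(yaw) Ry(pitch) Rx(roll)).
In Python, from plant import r, capture, workorder, spotter gives the robot as it stands.
- The arm moves only by the tool step_arm, never from a script. Its argument "motion" is a list of rows, each a list of 5 numbers: the finger opening in m, from 0 to 0.0876, then the shift along the tool's x, y, z in m, then the turn about the tool's z in rad. In form: [[grip, dx, dy, dz, roll], ...]. A call has 1 to 5 rows; each row is the pose to reach, as a shift and turn from the pose commanded when the call began, along the tool's axes at that moment; what a row does not reach only later rows make up. A row lasts 1/8 s, in which the tool goes at most 62.5 mm and 10.7 degrees, less where a joint would pass 70% of its speed; a pose out of reach is approached as far as the arm can. A call with a gripper value outside its range is refused whole. The fingers move at their own pace and stop on an object; "newtons" is the grip in N (left out, the last holds). Time passes only in rows, so rows that repeat a pose let the fingers close. It gives the time, the measured TCP pose, the force and the opening at its end, in the units of the state.
- r.get_state(): the state, without advancing time (a new reading comes with each control period).
- capture(name): name is "scene" or "top" or "wrist"; returns a dict with "image" (480x640x3 uint8, red, green, blue), "z_map" (480x640 float32, m along the optical axis (not along the pixel's ray), 0 where there is no reading), "fx", "fy", "cx", "cy" (pixels), "pose" (4x4, takes a point from camera to world coordinates). Camera axes: x right, y down, z forward; pixel columns grow to the right and rows downward; lengths in m; the calibration is good to about 2 mm. The wrist camera is an equidistant fisheye: a pixel r from the principal point sees the ray r / f radians off the axis. A picture is of the moment at which its call begins.
- workorder.close_job(): hands the job in, once; it reports no verdict.
Trained networks look in the newest picture that a camera, given by its name, has taken for a name from the list of things; names that differ only in an ending like _2 or _b are one class to them, and where a whole thing is asked for, a point or a joint stands for the part that bears it (a point fixed in the world has none). Each returns a list of dicts, best first, with "p" (0 to 1); they miss things now and then, are a little off and sometimes report something else, mostly with a low value. They report only what shows in the picture. A call takes as long as a camera call. They do not tell look-alikes from the thing itself.
- spotter.regions_of(camera, label): "mask" (480x640 bool, what is visible of it).
- spotter.tip_of(camera, label): "location" ([x, y, z] in m, in world coordinates, good to about 4 mm: a listed point, or the origin of a listed thing).
The state is a dict: "time_s": time; "joints": joint angles; "qd": joint speeds; "joint_torque": joint torques, N m; "tcp_pos": TCP position; "eef_rot": TCP orientation; "contact_force": force on the tool from outside, world axes, zero at the start; "moment": the same for the moment, N m; "gripper_width": finger opening in m.
Only numpy, scipy, OpenCV 4.12 (cv2) and the standard library are available. Lean on these libraries where they do the work, as an engineer would, in place of code of your own. Each camera call takes 0.05 s, during which the arm holds its last target.

## Task

Open the card printer for cleaning: with a fingertip press the snap tab on its end wall gently inward, by feel, until that edge of the cover pops up by itself; do not pull on the cover before that and never force the tab. Then lift the cover off by the fin and set it down gently in the shallow wooden tray so that it stands level on its feet inside the tray, fin up. Leave everything else on the desk where it is.

Things in the scene. Friction and masses are not known exactly. Their poses are not given: they have to be found in the camera images.
- printer: Flat white card printer, 130 mm (x) by 190 mm (y) by 52 mm high, fixed to the desk; origin at the centre of its underside, z up. The end wall with the snap tab is its face y = -95 mm, so the tab is pressed along the printer's +y. The loose cover lies in a bay in its top, middle at y = -31.5 mm. Over 20 N from the robot on printer or tab, or 25 N between cover and printer, does damage.
- tab_wall (a point): Point on the printer's outer end wall behind the middle of the tab, 29 mm above the desk; axes as the printer's (press along +y). The tab is a white block 30 mm wide (x), 16 to 42 mm above the desk, standing 9 to 19 mm proud of the wall: differently each time and not measured, so feel for it. It slides straight in on a spring: 2 N, then 2 N per mm, hard stop at 7 mm (16 N).
- cover_fin (a point): Centre of the upright fin on the middle of the cover: 12 mm thick (x), 54 mm long (y), 28 mm tall, so the plate's top face is 14 mm below this point. Axes: the printer's while in place, z up through the plate. Once unlatched the cover lies tilted about 0.1 rad, tab edge up, with 1.5 mm of play, and lifts straight up; it is clear of the printer when raised 45 mm.
- cover_edge (a point): Middle of the cover's tab-side edge, on its plate's top face: about 51 mm above the desk latched, about 61 mm popped up. The cover unlatches when the tab has been pushed in 3 to 5 mm from where its face stood (8 to 12 N plus a little friction); keep it in up to 0.7 s while a damped ejector lifts this edge. Then let go: the edge stays up.
- cover: The loose cover: white plate 85 mm (x) by 107 mm (y) by 5 mm with two dark stripes, 0.09 to 0.18 kg; four feet reach 26 mm below the plate's underside (45 mm below the fin's centre), at x = -29 and 29 mm, y = -45 mm, and x = -28 and 28 mm, y = 32 mm. Origin at the middle of the plate's underside, 19 mm below cover_fin, same axes.
- tray: Shallow open wooden tray, outside 142 mm (its x) by 176 mm (its y) by 20 mm high, walls and floor 4 mm thick, fixed to the desk. Origin: centre of its underside, z up. The cover fits inside with its long side along the tray's y, either way round; its plate is then about 30 mm above the desk.
- mug: Blue mug, 80 mm wide, 92 mm tall, origin at the centre of its underside; leave it alone.
- ink_jar: Glass jar with black cap, 60 mm wide, 85 mm tall, origin at the centre of its underside; leave it alone.
- tape: Roll of clear tape lying flat, 76 mm wide, 19 mm high, origin at the centre of its underside; leave it alone.
- eraser: White eraser 22 by 48 by 13 mm lying on the desk, origin at the centre of its underside; leave it alone.
- marker: White marker pen with black cap, 125 mm long, 14 mm high, lying on the desk, origin at the centre of its underside; leave it alone.
There are look-alikes about, which are no part of the job. What is shaped like the cover but red or yellow is not meant.

How it is judged (in metres and radians):
On the way, in this order (a step that is already met when the one before it is completed fails the run):
1. the tab has been pressed in and the cover's edge has popped up, with the fingers not on the cover (z of cover_edge in the frame of printer between 0.0565 and 0.068 m and contact force between each of the arm, the fingers and cover below 0.3 N), for 0.1 s.
2. the cover has been lifted clear of the printer (z of cover in the frame of printer above 0.085 m), for 0.1 s.
At the end, for the whole second after the job is handed in: The cover stands level (within 4 degrees), fin up, on its feet on the tray's floor (plate's underside 24 to 36 mm above the desk), its middle within 50 mm of the tray's middle, released and at rest (horizontal distance between cover and tray below 0.05 m and z of cover in the frame of tray between 0.024 and 0.036 m and z of cover_fin in the frame of cover above 0 m and angle between cover's own z axis and vertical below 0.07 rad and linear speed of cover below 0.02 m/s); the robot touches nothing.
It fails at once if the robot pushes on the printer or its tab with more than 20 N (contact force between any of the fingers, the arm and printer above 20 N).
It fails at once if the cover is wrenched or pushed against the printer with more than 25 N (contact force between cover and printer above 25 N).
It fails at once if the cover is dropped or slammed into the tray (more than 35 N) (contact force between cover and tray above 35 N).
It fails at once if a bystander is shifted by more than 20 mm (distance of any of mug, ink_jar, tape, eraser, marker from where it was at the start of the episode above 0.02 m).
It also fails if it takes over 64 s, if anything falls off the work surface, if the arm or the gripper's body presses on something with over 40 N, if the wrist force passes 120 N, or if a joint passes its speed limit or range.

## Working session

There is one attempt and no reset: what is moved stays moved. The work goes in short steps, Python scripts to look and compute and a tool call to move; the robot and the scene stay as the last step left them, time stands still between calls to the robot, and variables do not carry over. Pictures are saved under pics/ and viewed, and the job is handed in when it is done.

Besides the shell and the picture viewer there is one more tool, called after "Call:" as a command line: name --pt "numbers of a row" for each row, then --argument value for the rest. step_arm: Moves the arm, as the interface text tells. Its arguments: {"type":"object","properties":{"motion":{"type":"array","items":{"type":"array","items":{"type":"number"}}},"newtons":{"type":"number"}},"required":["motion"]}

```bash
mkdir -p pics; ls; cat > h.py <<'E'
import numpy as np, cv2
from plant import r, capture, workorder, spotter
from scipy.spatial.transform import Rotation as R
def save(n,im): cv2.imwrite('pics/'+n, np.ascontiguousarray(im[:,:,::-1]))
def cloud(c):
    z=c['z_map'];v,u=np.mgrid[0:480,0:640]
    P=np.stack([(u-c['cx'])/c['fx']*z,(v-c['cy'])/c['fy']*z,z],-1)
    W=P@c['pose'][:3,:3].T+c['pose'][:3,3]; W[z==0]=np.nan
    return W
E
python3 - <<'E'
from h import *
for n in ['scene','top']:
    c=capture(n); save(n+'1.png',c['image']); np.savez(n+'1.npz',**c)
    print(n,c['pose'].round(3).tolist(),c['fx'])
    for l in ['printer','tab_wall','cover_fin','cover_edge','cover','tray','mug','ink_jar','tape','eraser','marker']:
        print(l,[(round(d['p'],2),np.round(d['location'],3).tolist()) for d in spotter.tip_of(n,l)])
print(r.get_state(), r.tip_extent)
E
```

```text
pics
scene [[0.893, 0.259, -0.368, 0.97], [0.45, -0.517, 0.728, -0.811], [-0.002, -0.816, -0.578, 0.708], [0.0, 0.0, 0.0, 1.0]] 459.57364059596915
printer [(0.71, [0.514, -0.188, -0.004])]
tab_wall [(0.72, [0.523, -0.287, 0.024]), (0.3, [0.777, -0.231, -0.004])]
cover_fin [(0.95, [0.308, -0.262, 0.042]), (0.95, [0.379, 0.173, 0.043]), (0.91, [0.718, -0.366, 0.042]), (0.77, [0.514, -0.221, 0.066])]
cover_edge [(0.95, [0.357, -0.241, 0.03]), (0.92, [0.519, -0.274, 0.052]), (0.9, [0.372, 0.119, 0.03]), (0.59, [0.72, -0.313, 0.028])]
cover [(0.9, [0.382, 0.177, 0.024]), (0.75, [0.722, -0.364, 0.023]), (0.74, [0.309, -0.26, 0.026]), (0.64, [0.511, -0.222, 0.042])]
tray []
mug [(0.72, [0.548, -0.459, -0.002])]
ink_jar [(0.74, [0.583, 0.454, -0.0])]
tape [(0.69, [0.764, 0.039, -0.001]), (0.66, [0.777, -0.231, -0.002])]
eraser [(0.71, [0.379, -0.024, 0.003])]
marker [(0.63, [0.778, -0.229, -0.003])]
top [[-0.024, -0.993, 0.116, 0.413], [-1.0, 0.026, 0.014, -0.0], [-0.017, -0.115, -0.993, 1.177], [0.0, 0.0, 0.0, 1.0]] 497.32433280564777
printer [(0.9, [0.51, -0.188, -0.001])]
tab_wall [(0.6, 
[... 759 characters left out ...]
73, [0.777, -0.228, 0.004])]
{'time_s': 1.2, 'joints': array([ 9.11076535e+01,  2.05460937e+01,  6.82600191e-01,  8.75082888e-05,
       -7.01341210e+01, -1.65067774e+01]), 'qd': array([-0.11991706, -0.0483729 , -0.00279769,  0.13411324,  0.06656138,
        0.12014059]), 'joint_torque': array([-2.02686069e-04, -5.82387686e+01,  2.93297374e+01,  7.00230852e+00,
        1.25236914e-02, -5.88470328e-06]), 'tcp_pos': array([0.17925421, 0.65075787, 0.24556941]), 'eef_rot': array([-1.79997689e+02,  5.98889110e-04, -1.53990941e+01]), 'contact_force': array([ 0.99284143, -0.91938771,  0.61325706]), 'moment': array([ 0.0282961 , -0.01591585, -0.02907542]), 'gripper_width': 0.08731650336647236} 0.019
```

View pics/scene1.png

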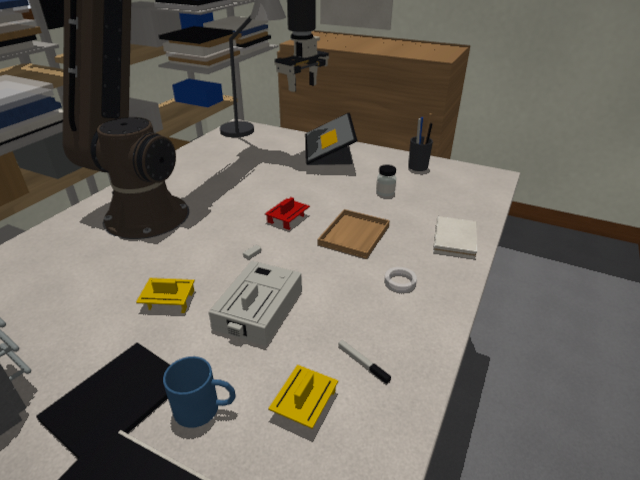

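View pics/top1.png

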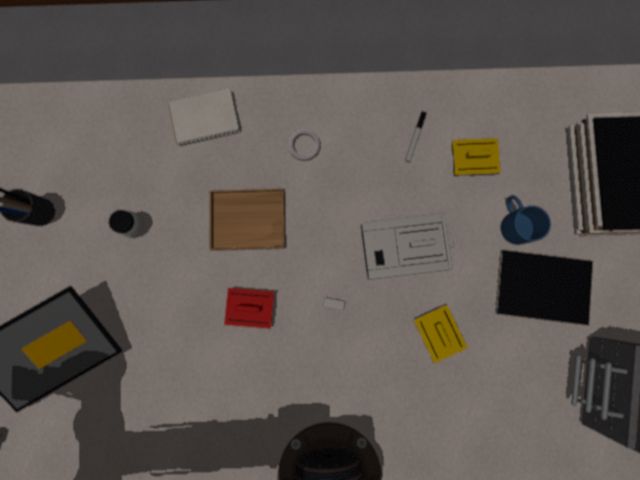

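Candidates, in scene pixels: red cover (288,212), yellow (165,291), yellow (305,397), and the white cover in the printer bay (255,297). By the description I choose the white one. Next I'll measure the poses.

```bash
python3 - <<'E'
from h import *
for n in ['top','scene']:
    c=dict(np.load(n+'1.npz')); W=cloud(c)
    def rect(ctr,rad,zlo,zhi,name):
        m=(np.hypot(W[...,0]-ctr[0],W[...,1]-ctr[1])<rad)&(W[...,2]>zlo)&(W[...,2]<zhi)
        p=W[m]; q=(p[:,:2]*1000).astype(np.float32); (cx,cy),(w,h),a=cv2.minAreaRect(q)
        print(n,name,len(p),round(cx),round(cy),round(w),round(h),round(a,1),'zmed',np.median(p[:,2]).round(4))
    rect((.512,-.188),.14,.043,.058,'printer top')
    rect((.514,-.219),.06,.066,.09,'fin')
    rect((.523,-.293),.03,.02,.04,'tabside')
    rect((.587,.179),.13,.014,.026,'tray rim')
    rect((.55,-.46),.09,.03,.1,'mug')
    print('desk z',np.nanmedian(W[...,2][(abs(W[...,0]-.5)<.05)&(abs(W[...,1]-.0)<.05)]))
c=dict(np.load('scene1.npz'));save('crop1.png',cv2.resize(c['image'][250:360,180:330],None,fx=5,fy=5,interpolation=cv2.INTER_CUBIC))
E
```

```text
top printer top 4574 511 -194 130 201 5.4 zmed 0.0511
top fin 144 513 -219 12 54 5.1 zmed 0.0783
top tabside 18 519 -291 28 10 7.4 zmed 0.039
top tray rim 497 586 181 143 177 0.3 zmed 0.0186
top mug 1048 562 -459 80 106 82.4 zmed 0.0692
desk z -0.0005455865203332078
scene printer top 3491 512 -195 132 205 5.4 zmed 0.0521
scene fin 180 515 -222 14 55 4.8 zmed 0.0782
scene tabside 172 523 -290 56 16 7.3 zmed 0.031
scene tray rim 421 587 179 145 182 0.2 zmed 0.0186
scene mug 2583 564 -461 80 107 81.8 zmed 0.0671
desk z 0.0006461421984013116
```

View pics/crop1.png

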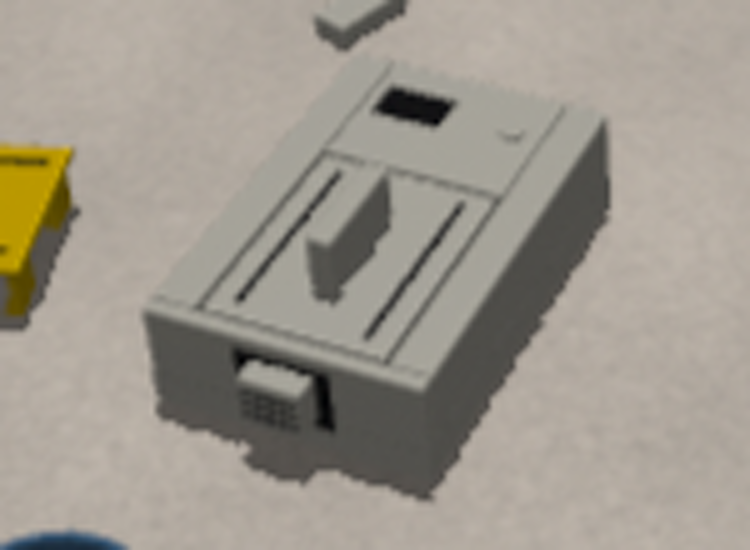

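The crop shows the white cover with its two stripes and fin in the printer bay. The tab sits in the end wall facing the mug, at scene pixel (235,328). Printer yaw is about 5.2° and the sizes match the description.

```bash
cat >> h.py <<'E'
def to(target,yaw=None):
    s=r.get_state(); M=R.from_euler('xyz',s['eef_rot'],degrees=True).as_matrix()
    d=M.T@(np.array(target)-s['tcp_pos']); t=None
    if yaw is not None:
        t=-np.radians((yaw-s['eef_rot'][2]+180)%360-180)
    print('t',round(s['time_s'],2),'tcp',s['tcp_pos'].round(4),'rot',s['eef_rot'].round(2),'shift',d.round(4),'turn',None if t is None else round(t,4),'F',s['contact_force'].round(2),'w',round(s['gripper_width'],4))
E
python3 -c "
from h import *
to((.55,.10,.20),-84.8)"
```

```text
t 1.2 tcp [0.1793 0.6508 0.2456] rot [-180.     0.   -15.4] shift [0.5037 0.4325 0.0455] turn 1.2113 F [ 0.99 -0.92  0.61] w 0.0873
```

Call:
step_arm --pt "0.0 0.504 0.432 0.045 1.211" --pt "0.0 0.504 0.432 0.045 1.211" --pt "0.0 0.504 0.432 0.045 1.211" --pt "0.0 0.504 0.432 0.045 1.211" --pt "0.0 0.504 0.432 0.045 1.211" --newtons 20

```text
time_s: 1.82
tcp_pos: [0.3544, 0.3906, 0.2247]
eef_rot: [-180.0, 0.0, -69.4]
contact_force: [1.4, -0.3, 0.5]
gripper_width: 0.0431
```

```bash
python3 -c "
from h import *
to((.523,-.15,.20),-84.8)"
```

```text
t 1.82 tcp [0.3544 0.3906 0.2247] rot [-1.7996e+02  3.0000e-02 -6.9440e+01] shift [0.5654 0.032  0.0243] turn 0.268 F [ 1.43 -0.26  0.46] w 0.0431
```

Call:
step_arm --pt "0.0 0.565 0.032 0.024 0.268" --pt "0.0 0.565 0.032 0.024 0.268" --pt "0.0 0.565 0.032 0.024 0.268" --pt "0.0 0.565 0.032 0.024 0.268" --pt "0.0 0.565 0.032 0.024 0.268"

```text
time_s: 2.45
tcp_pos: [0.4486, 0.0929, 0.2117]
eef_rot: [-179.9, 0.0, -84.4]
contact_force: [1.0, -0.1, 0.5]
gripper_width: 0.0006
```

```bash
python3 -c "
from h import *
to((.524,-.329,.15),-84.8)"
```

```text
t 2.45 tcp [0.4486 0.0929 0.2117] rot [-1.7992e+02  4.0000e-02 -8.4430e+01] shift [ 0.4273 -0.034   0.0615] turn 0.0064 F [ 0.97 -0.1   0.48] w 0.0006
```

Call:
step_arm --pt "0.0 0.427 -0.034 0.061 0.006" --pt "0.0 0.427 -0.034 0.061 0.006" --pt "0.0 0.427 -0.034 0.061 0.006" --pt "0.0 0.427 -0.034 0.061 0.006" --pt "0.0 0.427 -0.034 0.061 0.006"

```text
time_s: 3.08
tcp_pos: [0.5027, -0.2121, 0.1673]
eef_rot: [-179.9, -0.0, -84.8]
contact_force: [0.8, 1.3, 0.3]
gripper_width: 0.0004
```

Call:
step_arm --pt "0.0 0.12 -0.01 0.017 0.0" --pt "0.0 0.12 -0.01 0.017 0.0" --pt "0.0 0.12 -0.01 0.017 0.0" --pt "0.0 0.12 -0.01 0.017 0.0"

```text
time_s: 3.58
tcp_pos: [0.5228, -0.3286, 0.1497]
eef_rot: [180.0, 0.0, -84.9]
contact_force: [0.4, 0.4, 0.5]
gripper_width: 0.0005
```

```bash
python3 - <<'E'
from h import *
to((.524,-.329,.044),-84.8)
c=capture('wrist'); save('w1.png',c['image']); print(c['pose'].round(3).tolist(),c['fx'])
for l in ['tab_wall','cover_fin','cover_edge']:
  print(l,[(round(d['p'],2),np.round(d['location'],4).tolist()) for d in spotter.tip_of('wrist',l)])
E
```

```text
t 3.58 tcp [ 0.5228 -0.3286  0.1497] rot [ 1.7996e+02  2.0000e-02 -8.4880e+01] shift [ 0.0005 -0.0013  0.1057] turn -0.0014 F [0.35 0.41 0.5 ] w 0.0005
[[-0.996, -0.087, -0.024, 0.529], [-0.09, 0.958, 0.274, -0.402], [-0.0, 0.275, -0.961, 0.289], [0.0, 0.0, 0.0, 1.0]] 371.64829954431775
tab_wall [(0.61, [0.521, -0.2852, 0.0278])]
cover_fin [(0.71, [0.5145, -0.2187, 0.0689]), (0.69, [0.7159, -0.3637, 0.0443]), (0.62, [0.3128, -0.2576, 0.0456])]
cover_edge [(0.83, [0.7182, -0.3141, 0.0309]), (0.72, [0.3607, -0.2403, 0.0303])]
```

View pics/w1.png

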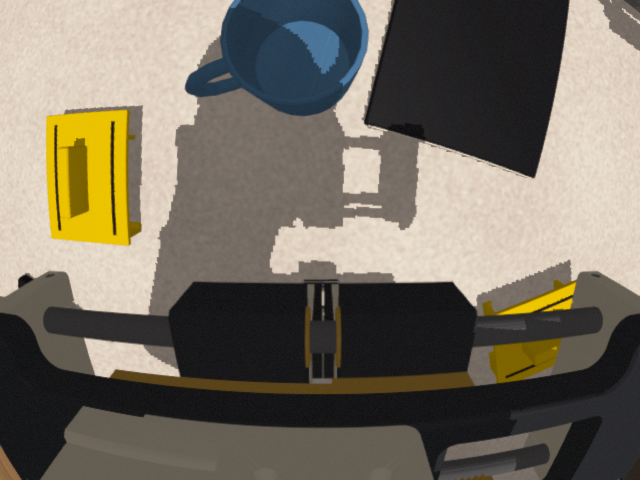

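The wrist view shows only the mug (295,50) and the yellow look-alikes. The fingers are in free space, so I descend beside the tab.

Call:
step_arm --pt "0.0 0.0 -0.001 0.05 0.0" --pt "0.0 0.0 -0.001 0.08 0.0" --pt "0.0 0.0 -0.001 0.1 0.0" --pt "0.0 0.0 -0.001 0.106 0.0" --pt "0.0 0.0 -0.001 0.106 0.0"

```text
time_s: 4.4
tcp_pos: [0.5247, -0.328, 0.0447]
eef_rot: [-180.0, -0.0, -84.8]
contact_force: [0.4, -0.4, 0.4]
gripper_width: 0.0002
```

Call:
step_arm --pt "0.0 -0.002 0.0 0.0 0.0" --pt "0.0 -0.002 0.0 0.0 0.0" --pt "0.0 -0.003 0.0 0.0 0.0" --pt "0.0 -0.003 0.0 0.0 0.0"

```text
time_s: 4.9
tcp_pos: [0.524, -0.3254, 0.0444]
eef_rot: [-180.0, -0.0, -84.8]
contact_force: [1.0, 0.0, 0.5]
gripper_width: 0.0002
```

```bash
python3 - <<'E'
from h import *
to((.524,-.329,.044),-84.8)
c=capture('scene'); save('s2.png',cv2.resize(c['image'][230:430,140:360],None,fx=3,fy=3))
E
```

```text
t 4.9 tcp [ 0.524  -0.3254  0.0444] rot [-1.7998e+02 -1.0000e-02 -8.4820e+01] shift [0.0036 0.0003 0.0004] turn -0.0003 F [1.04 0.01 0.46] w 0.0002
```

View pics/s2.png

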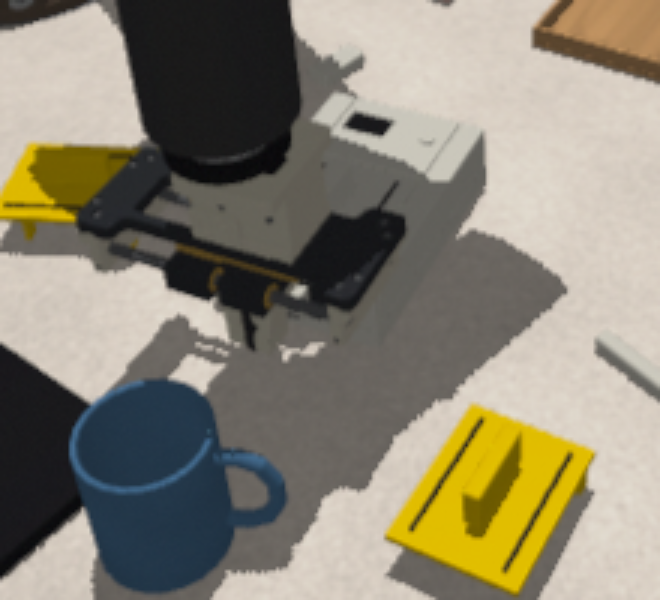

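Call:
step_arm --pt "0.0 -0.003 0.0 0.0 0.0" --pt "0.0 -0.006 0.0 0.0 0.0" --pt "0.0 -0.009 0.0 0.0 0.0" --pt "0.0 -0.009 0.0 0.0 0.0"

```text
time_s: 5.45
tcp_pos: [0.5231, -0.3162, 0.0441]
eef_rot: [180.0, 0.0, -84.8]
contact_force: [-0.4, 0.1, -0.2]
gripper_width: 0.0005
```

Call:
step_arm --pt "0.0 -0.001 0.0 0.0 0.0" --pt "0.0 -0.002 0.0 0.0 0.0" --pt "0.0 -0.002 0.0 0.0 0.0"

```text
time_s: 5.82
tcp_pos: [0.523, -0.3144, 0.0441]
eef_rot: [-180.0, 0.0, -84.8]
contact_force: [-0.2, -0.3, 0.1]
gripper_width: 0.001
```

Call:
step_arm --pt "0.0 -0.001 0.0 0.0 0.0" --pt "0.0 -0.002 0.0 0.0 0.0" --pt "0.0 -0.002 0.0 0.0 0.0"

```text
time_s: 6.2
tcp_pos: [0.5227, -0.3124, 0.0441]
eef_rot: [180.0, 0.0, -84.8]
contact_force: [0.5, -0.2, 1.1]
gripper_width: 0.0003
```

Call:
step_arm --pt "0.0 -0.001 0.0 0.0 0.0" --pt "0.0 -0.002 0.0 0.0 0.0" --pt "0.0 -0.002 0.0 0.0 0.0"

```text
time_s: 6.58
tcp_pos: [0.5226, -0.3104, 0.0442]
eef_rot: [-180.0, -0.0, -84.8]
contact_force: [-0.6, -0.2, 0.3]
gripper_width: 0.0003
```

Call:
step_arm --pt "0.0 -0.001 0.0 0.0 0.0" --pt "0.0 -0.001 0.0 0.0 0.0"

```text
time_s: 6.82
tcp_pos: [0.5225, -0.3094, 0.0441]
eef_rot: [180.0, 0.0, -84.8]
contact_force: [-0.8, 0.1, 0.1]
gripper_width: 0.0004
```

Call:
step_arm --pt "0.0 -0.001 0.0 0.0 0.0" --pt "0.0 -0.001 0.0 0.0 0.0"

```text
time_s: 7.08
tcp_pos: [0.5224, -0.3084, 0.0441]
eef_rot: [180.0, -0.0, -84.8]
contact_force: [-0.2, -0.2, -0.4]
gripper_width: 0.0007
```

Call:
step_arm --pt "0.0 -0.001 0.0 0.0 0.0" --pt "0.0 -0.001 0.0 0.0 0.0"

```text
time_s: 7.32
tcp_pos: [0.5223, -0.3077, 0.0442]
eef_rot: [-180.0, -0.0, -84.8]
contact_force: [-0.0, -2.1, -0.7]
gripper_width: 0.0004
```

Call:
step_arm --pt "0.0 -0.001 0.0 0.0 0.0" --pt "0.0 -0.001 0.0 0.0 0.0"

```text
time_s: 7.58
tcp_pos: [0.5223, -0.3069, 0.0442]
eef_rot: [-180.0, -0.0, -84.8]
contact_force: [-0.0, -5.4, -0.5]
gripper_width: 0.0007
```

Call:
step_arm --pt "0.0 -0.001 0.0 0.0 0.0" --pt "0.0 -0.001 0.0 0.0 0.0"

```text
time_s: 7.82
tcp_pos: [0.5222, -0.306, 0.0442]
eef_rot: [-180.0, -0.0, -84.8]
contact_force: [-0.1, -5.5, -1.5]
gripper_width: 0.0005
```

Contact felt at tool y ≈ -0.308, with about 2 mm pressed and 5.5 N. I continue gently.

Call:
step_arm --pt "0.0 -0.001 0.0 0.0 0.0" --pt "0.0 -0.001 0.0 0.0 0.0"

```text
time_s: 8.07
tcp_pos: [0.5221, -0.3053, 0.0442]
eef_rot: [-180.0, -0.1, -84.8]
contact_force: [-0.1, -7.9, -1.5]
gripper_width: 0.0003
```

```bash
cat >> h.py <<'E'
def edge():
    for n in ['top','scene']:
        c=capture(n); W=cloud(c)
        o=np.array([.514,-.220]); ex=np.array([.9959,.0906]); ey=np.array([-.0906,.9959])
        lx=(W[...,:2]-o)@ex; ly=(W[...,:2]-o)@ey
        out=[]
        for a,b in [(-50,-35),(-35,-20),(-20,0),(0,20),(20,35),(35,50)]:
            m=(abs(lx)<.038)&(abs(lx)>.012)&(ly>a/1e3)&(ly<b/1e3)&(W[...,2]>.03)&(W[...,2]<.075)
            out.append((int(m.sum()),round(float(np.median(W[...,2][m]))*1000,1) if m.any() else None))
        print(n,out)
E
python3 -c "
from h import *
edge()"
```

```text
top [(65, 51.6), (21, 50.5), (0, None), (0, None), (0, None), (0, None)]
scene [(6, 52.0), (0, None), (0, None), (1, 56.8), (22, 54.4), (53, 54.6)]
```

Call:
step_arm --pt "0.0 -0.0006 0.0 0.0 0.0" --pt "0.0 -0.0006 0.0 0.0 0.0"

```text
time_s: 8.43
tcp_pos: [0.5221, -0.3049, 0.0443]
eef_rot: [-180.0, -0.1, -84.8]
contact_force: [-0.6, -9.2, -2.1]
gripper_width: 0.0003
```

```bash
python3 -c "
from h import *
edge()"
```

```text
top [(68, 50.7), (24, 50.9), (0, None), (0, None), (0, None), (0, None)]
scene [(7, 51.7), (0, None), (0, None), (0, None), (22, 54.3), (52, 54.1)]
```

Call:
step_arm --pt "0.0 -0.0006 0.0 0.0 0.0" --pt "0.0 -0.0006 0.0 0.0 0.0"

```text
time_s: 8.78
tcp_pos: [0.5221, -0.3044, 0.0443]
eef_rot: [-180.0, -0.1, -84.8]
contact_force: [-0.5, -9.4, -1.7]
gripper_width: 0.0006
```

```bash
python3 -c "
from h import *
edge()"
```

```text
top [(74, 51.3), (23, 51.1), (0, None), (0, None), (0, None), (0, None)]
scene [(9, 50.9), (0, None), (0, None), (0, None), (22, 54.2), (51, 54.5)]
```

Call:
step_arm --pt "0.0 -0.0006 0.0 0.0 0.0" --pt "0.0 -0.0006 0.0 0.0 0.0" --pt "0.0 -0.0006 0.0 0.0 0.0"

```text
time_s: 9.25
tcp_pos: [0.522, -0.304, 0.0443]
eef_rot: [-180.0, -0.1, -84.8]
contact_force: [-0.0, -10.5, -2.2]
gripper_width: 0.0006
```

```bash
python3 -c "
from h import *
edge()"
```

```text
top [(77, 51.4), (23, 51.1), (0, None), (0, None), (0, None), (0, None)]
scene [(7, 52.0), (0, None), (0, None), (1, 55.7), (20, 54.5), (56, 54.6)]
```

Call:
step_arm --pt "0.0 -0.0005 0.0 0.0 0.0" --pt "0.0 -0.0005 0.0 0.0 0.0" --pt "0.0 -0.0005 0.0 0.0 0.0"

```text
time_s: 9.72
tcp_pos: [0.5219, -0.3035, 0.0443]
eef_rot: [-180.0, -0.1, -84.8]
contact_force: [-0.4, -10.8, -2.8]
gripper_width: 0.0002
```

```bash
python3 -c "
from h import *
edge()"
```

```text
top [(92, 60.4), (22, 58.6), (3, 58.8), (0, None), (0, None), (0, None)]
scene [(4, 50.7), (0, None), (0, None), (0, None), (20, 54.2), (42, 52.9)]
```

The cover popped: its edge rose from 51 to about 60 mm. I hold briefly, then let go by backing off along -y.

Call:
step_arm --pt "0.0 0.0 0.0 0.0 0.0" --pt "0.0 0.0 0.0 0.0 0.0" --pt "0.0 0.0 0.0 0.0 0.0" --pt "0.0 0.0 0.0 0.0 0.0" --pt "0.0 0.0 0.0 0.0 0.0"

```text
time_s: 10.45
tcp_pos: [0.522, -0.3035, 0.0443]
eef_rot: [-180.0, -0.1, -84.8]
contact_force: [-0.1, -10.2, -2.2]
gripper_width: 0.0005
```

Call:
step_arm --pt "0.0 0.004 0.0 0.0 0.0" --pt "0.0 0.01 0.0 0.0 0.0" --pt "0.0 0.02 0.0 0.0 0.0" --pt "0.0 0.024 0.0 0.0 0.0" --pt "0.0 0.024 0.0 0.0 0.0"

```text
time_s: 11.08
tcp_pos: [0.5239, -0.3264, 0.044]
eef_rot: [180.0, 0.0, -84.8]
contact_force: [0.4, 1.0, -0.0]
gripper_width: 0.0005
```

Call:
step_arm --pt "0.0 0.0 0.0 -0.05 0.0" --pt "0.0 0.0 0.0 -0.1 0.0" --pt "0.0 0.0 0.0 -0.14 0.0" --pt "0.0 0.0 0.0 -0.16 0.0" --pt "0.0 0.0 0.0 -0.16 0.0"

```text
time_s: 11.7
tcp_pos: [0.5248, -0.3262, 0.2062]
eef_rot: [-179.8, -0.1, -84.8]
contact_force: [-0.2, -0.1, -0.7]
gripper_width: 0.0005
```

```bash
python3 - <<'E'
from h import *
to((.514,-.22,.2),-84.8)
edge()
for n in ['top','scene']:
    c=capture(n); W=cloud(c)
    if n=='scene': save('s3.png',cv2.resize(c['image'][230:360,160:340],None,fx=4,fy=4))
    for l in ['cover_fin','cover_edge']:
        print(l,[(round(d['p'],2),np.round(d['location'],4).tolist()) for d in spotter.tip_of(n,l)])
    m=(np.hypot(W[...,0]-.514,W[...,1]+.22)<.05)&(W[...,2]>.068)&(W[...,2]<.095)
    p=W[m]; print(n,len(p),cv2.minAreaRect((p[:,:2]*1000).astype(np.float32)),np.percentile(p[:,2],[5,50,95,100]))
E
```

```text
t 11.7 tcp [ 0.5248 -0.3262  0.2062] rot [-1.798e+02 -8.000e-02 -8.480e+01] shift [-0.1067  0.0012  0.006 ] turn 0.0 F [-0.16 -0.09 -0.68] w 0.0005
top [(0, None), (0, None), (0, None), (0, None), (0, None), (0, None)]
scene [(138, 61.8), (115, 60.6), (136, 58.6), (97, 56.5), (76, 54.5), (73, 52.8)]
cover_fin [(0.96, [0.3796, 0.1728, 0.0442]), (0.7, [0.3874, -0.0225, -0.0042]), (0.28, [0.5866, 0.1801, -0.0009])]
cover_edge [(0.71, [0.3701, 0.1205, 0.0262])]Traceback (most recent call last):
  File "<stdin>", line 10, in <module>
    return _quantile_unchecked(
        a, q, axis, out, overwrite_input, method, keepdims, weights)
    return _ureduce(a,
                    func=_quantile_ureduce_func,
    ...<5 lines>...
                    overwrite_input=overwrite_input,
                    method=method)
    r = func(a, **kwargs)
    result = _quantile(arr,
                       quantiles=q,
    ...<2 lines>...
                       out=out,
                       weights=wgt)
    slices_having_nans = np.isnan(arr[-1, ...])
                                  ~~~^^^^^^^^^
IndexError: index -1 is out of bounds for axis 0 with size 0
```

```bash
python3 - <<'E'
from h import *
c=capture('scene'); W=cloud(c)
save('s3.png',cv2.resize(c['image'][230:360,160:340],None,fx=4,fy=4))
for l in ['cover_fin','cover_edge']:
    print(l,[(round(d['p'],2),np.round(d['location'],4).tolist()) for d in spotter.tip_of('scene',l)])
m=(np.hypot(W[...,0]-.514,W[...,1]+.22)<.05)&(W[...,2]>.068)&(W[...,2]<.095)
p=W[m]; print(len(p),cv2.minAreaRect((p[:,:2]*1000).astype(np.float32)),np.percentile(p[:,2],[5,50,95,100]).round(4))
# top face points
ex=np.array([.9959,.0906]); ey=np.array([-.0906,.9959]); q=p[:,:2]-[.514,-.22]
print('lx',np.percentile(q@ex,[1,5,50,95,99]).round(4),'ly',np.percentile(q@ey,[1,50,99]).round(4))
for a in range(-30,30,10):
    s=(q@ey>a/1e3)&(q@ey<(a+10)/1e3)
    if s.any(): print(a,s.sum(),p[s,2].max().round(4), (q@ex)[s].min().round(4),(q@ex)[s].max().round(4))
E
```

```text
cover_fin [(0.78, [0.513, -0.2157, 0.0723]), (0.77, [0.7176, -0.3646, 0.0421]), (0.7, [0.3787, 0.1746, 0.0421]), (0.58, [0.3104, -0.2626, 0.0396])]
cover_edge [(0.86, [0.517, -0.2738, 0.0614]), (0.7, [0.3567, -0.2416, 0.028]), (0.63, [0.3741, 0.1183, 0.0351]), (0.56, [0.719, -0.3113, 0.033])]
199 ((514.8895263671875, -218.8140869140625), (13.801254272460938, 57.212364196777344), 4.612364768981934) [0.0697 0.082  0.0873 0.0887]
lx [-0.005  -0.0037  0.0049  0.0073  0.0077] ly [-0.027  -0.0069  0.0273]
-30 54 0.0887 -0.0061 0.0075
-20 32 0.0882 -0.0041 0.0075
-10 35 0.0876 -0.0038 0.0078
0 30 0.086 -0.0028 0.0077
10 25 0.0852 -0.0045 0.0077
20 23 0.0841 -0.0056 0.0077
```

View pics/s3.png

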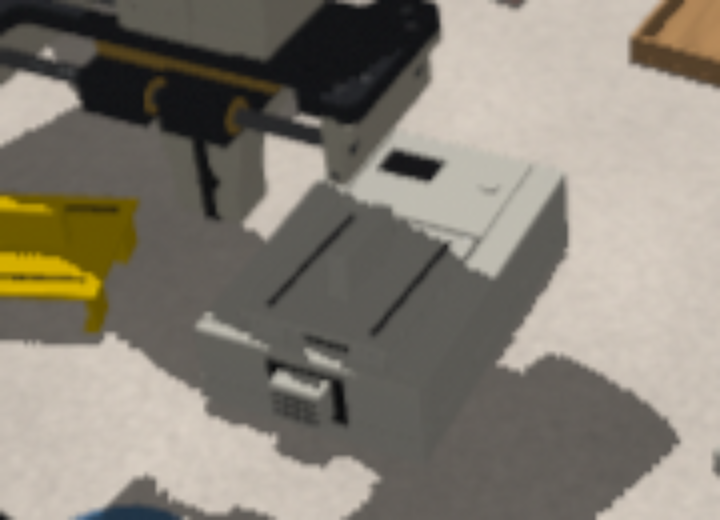

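The picture shows the cover tilted up at the tab edge, about 61.8 mm high at crop pixel (310,345), with the tab still in its slot. Next I hover over the fin.

Call:
step_arm --pt "0.05 -0.05 0.001 0.0 0.0" --pt "0.05 -0.09 0.001 0.02 0.0" --pt "0.05 -0.107 0.001 0.05 0.0" --pt "0.05 -0.107 0.001 0.066 0.0" --pt "0.05 -0.107 0.001 0.066 0.0"

```text
time_s: 12.72
tcp_pos: [0.5128, -0.2199, 0.137]
eef_rot: [179.9, 0.0, -84.8]
contact_force: [0.3, 0.1, 0.2]
gripper_width: 0.0446
```

Call:
step_arm --pt "0.05 0.0 0.0 0.0 0.0" --pt "0.05 0.0 0.0 0.0 0.0"

```text
time_s: 12.98
tcp_pos: [0.5139, -0.2203, 0.1389]
eef_rot: [-179.9, -0.0, -84.9]
contact_force: [-0.0, -0.9, -0.2]
gripper_width: 0.0499
```

```bash
python3 - <<'E'
from h import *
to((.514,-.219,.081),-84.8)
c=capture('wrist'); save('w2.png',c['image'])
print([(round(d['p'],2),np.round(d['location'],4).tolist()) for d in spotter.tip_of('wrist','cover_fin')])
z=c['z_map'];v,u=np.mgrid[0:480,0:640]
dx=(u-c['cx'])/c['fx'];dy=(v-c['cy'])/c['fy'];th=np.hypot(dx,dy);k=np.tan(th)/np.maximum(th,1e-9)
P=np.stack([dx*k*z,dy*k*z,z],-1);W=P@c['pose'][:3,:3].T+c['pose'][:3,3]; W[z==0]=np.nan
ex=np.array([.9959,.0906]); ey=np.array([-.0906,.9959]); q=W[...,:2]-[.514,-.22]
lx=q@ex;ly=q@ey
m=(abs(lx)<.02)&(abs(ly)<.04)&(W[...,2]>.066)&(W[...,2]<.095)
print(m.sum(),np.percentile(lx[m],[0,2,50,98,100]).round(4),np.percentile(ly[m],[0,2,50,98,100]).round(4),np.percentile(W[m][:,2],[2,50,98]).round(4))
E
```

```text
t 12.97 tcp [ 0.5139 -0.2203  0.1389] rot [-1.7993e+02 -2.0000e-02 -8.4860e+01] shift [-0.0013 -0.0002  0.0579] turn -0.001 F [-0.02 -0.87 -0.25] w 0.0499
[(0.89, [0.7159, -0.3652, 0.0425]), (0.8, [0.5127, -0.2147, 0.0725]), (0.79, [0.3104, -0.2633, 0.046])]
2008 [-0.0062 -0.0059 -0.0003  0.0053  0.0057] [-0.026  -0.0253 -0.003   0.0276  0.0297] [0.0696 0.0844 0.0876]
```

View pics/w2.png

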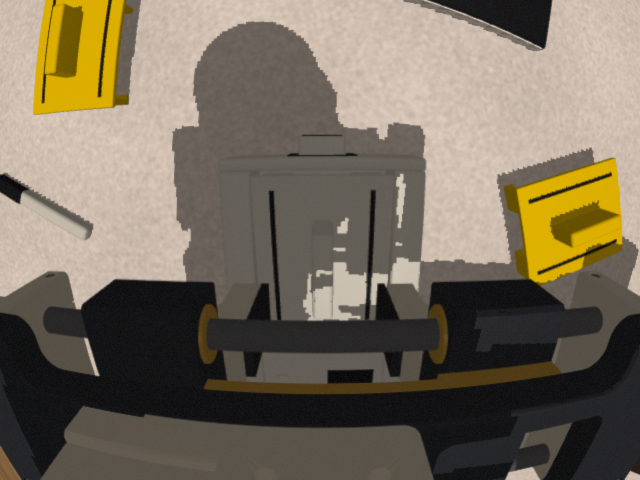

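The wrist view shows the fin (322,265) centred between the open fingers (245 and 400). I descend and close softly.

Call:
step_arm --pt "0.05 -0.001 0.0 0.02 0.0" --pt "0.05 -0.002 0.0 0.04 0.0" --pt "0.05 -0.002 0.0 0.052 0.0" --pt "0.05 -0.002 0.0 0.057 0.0" --pt "0.05 -0.002 0.0 0.057 0.0"

```text
time_s: 13.7
tcp_pos: [0.5133, -0.2178, 0.0812]
eef_rot: [180.0, -0.0, -84.8]
contact_force: [0.8, 0.5, -0.4]
gripper_width: 0.0497
```

Call:
step_arm --pt "0.03 0.0 0.0 0.0 0.0" --pt "0.02 0.0 0.0 0.0 0.0" --pt "0.015 0.0 0.0 0.0 0.0" --pt "0.008 0.0 0.0 0.0 0.0" --pt "0.004 0.0 0.0 0.0 0.0" --newtons 6

```text
time_s: 14.32
tcp_pos: [0.5133, -0.2177, 0.0812]
eef_rot: [-180.0, -0.0, -84.8]
contact_force: [0.4, -0.4, 0.9]
gripper_width: 0.012
```

Call:
step_arm --pt "0.0 0.0 0.0 0.0 0.0" --pt "0.0 0.0 0.0 0.0 0.0" --pt "0.0 0.0 0.0 0.0 0.0" --newtons 15

```text
time_s: 14.7
tcp_pos: [0.5133, -0.2177, 0.0812]
eef_rot: [-180.0, -0.0, -84.8]
contact_force: [0.3, 0.1, 1.7]
gripper_width: 0.012
```

Gripped at 12 mm, which is the fin's thickness. I lift slowly, straight up.

Call:
step_arm --pt "0.0 0.0 0.0 -0.002 0.0" --pt "0.0 0.0 0.0 -0.005 0.0" --pt "0.0 0.0 0.0 -0.009 0.0" --pt "0.0 0.0 0.0 -0.013 0.0"

```text
time_s: 15.2
tcp_pos: [0.5132, -0.2176, 0.0945]
eef_rot: [-180.0, 0.0, -84.8]
contact_force: [0.9, 0.7, -1.5]
gripper_width: 0.0118
```

Call:
step_arm --pt "0.0 0.0 0.0 -0.006 0.0" --pt "0.0 0.0 0.0 -0.012 0.0" --pt "0.0 0.0 0.0 -0.019 0.0" --pt "0.0 0.0 0.0 -0.026 0.0" --pt "0.0 0.0 0.0 -0.033 0.0"

```text
time_s: 15.82
tcp_pos: [0.5132, -0.2177, 0.1277]
eef_rot: [-180.0, -0.0, -84.8]
contact_force: [-0.4, 0.5, -1.7]
gripper_width: 0.0122
```

Call:
step_arm --pt "0.0 0.0 0.0 -0.009 0.0" --pt "0.0 0.0 0.0 -0.018 0.0" --pt "0.0 0.0 0.0 -0.028 0.0" --pt "0.0 0.0 0.0 -0.035 0.0" --pt "0.0 0.0 0.0 -0.035 0.0"

```text
time_s: 16.45
tcp_pos: [0.5135, -0.2177, 0.1628]
eef_rot: [-179.9, -0.0, -84.8]
contact_force: [-0.0, -0.0, -1.6]
gripper_width: 0.0124
```

```bash
python3 - <<'E'
from h import *
to((.5865,.180,.165),-90)
c=capture('scene'); save('s4.png',cv2.resize(c['image'][180:360,160:400],None,fx=3,fy=3))
E
```

```text
t 16.45 tcp [ 0.5135 -0.2177  0.1628] rot [-1.7993e+02 -1.0000e-02 -8.4810e+01] shift [-0.3895 -0.1087 -0.0022] turn 0.0905 F [-0.04 -0.02 -1.58] w 0.0124
```

View pics/s4.png

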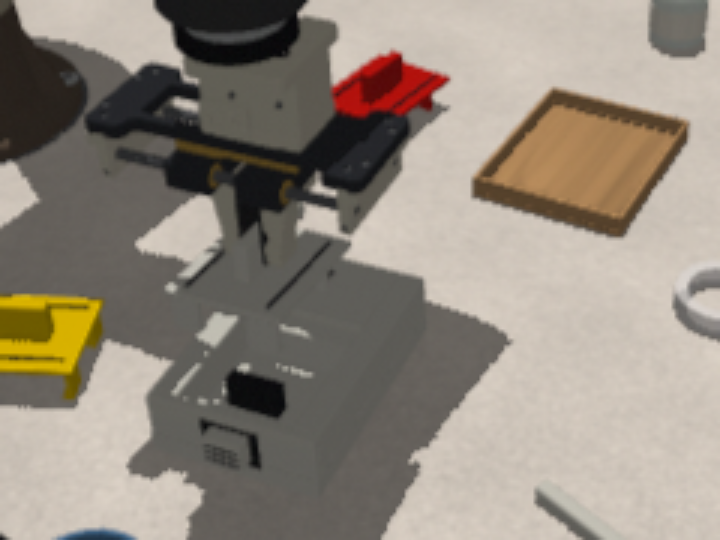

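The cover hangs from the fin (crop 245,265), clear of the bay. The weight reads about 1.6 N. I carry it over the tray.

Call:
step_arm --pt "0.0 -0.02 -0.006 -0.002 0.02" --pt "0.0 -0.06 -0.017 -0.002 0.04" --pt "0.0 -0.1 -0.028 -0.002 0.06" --pt "0.0 -0.145 -0.04 -0.002 0.08" --pt "0.0 -0.19 -0.053 -0.002 0.087"

```text
time_s: 17.12
tcp_pos: [0.5486, -0.0223, 0.1637]
eef_rot: [180.0, -0.0, -89.8]
contact_force: [-0.6, 0.0, -0.8]
gripper_width: 0.0121
```

Call:
step_arm --pt "0.0 -0.045 -0.009 0.0 0.0" --pt "0.0 -0.09 -0.018 0.0 0.0" --pt "0.0 -0.135 -0.027 0.0 0.0" --pt "0.0 -0.165 -0.033 0.0 0.0" --pt "0.0 -0.18 -0.036 0.0 0.0"

```text
time_s: 17.75
tcp_pos: [0.584, 0.1579, 0.1634]
eef_rot: [179.9, -0.0, -89.7]
contact_force: [0.8, -0.7, -1.6]
gripper_width: 0.0116
```

```bash
python3 - <<'E'
from h import *
to((.5865,.180,.110),-89.7)
E
```

```text
t 17.75 tcp [0.584  0.1579 0.1634] rot [ 1.7995e+02 -3.0000e-02 -8.9720e+01] shift [-0.0221 -0.0026  0.0534] turn -0.0004 F [ 0.81 -0.75 -1.56] w 0.0116
```

Call:
step_arm --pt "0.0 -0.008 -0.001 0.01 0.0" --pt "0.0 -0.016 -0.002 0.03 0.0" --pt "0.0 -0.022 -0.0025 0.055 0.0" --pt "0.0 -0.022 -0.0025 0.073 0.0" --pt "0.0 -0.022 -0.0025 0.073 0.0"

```text
time_s: 18.38
tcp_pos: [0.5852, 0.1769, 0.0891]
eef_rot: [179.8, -0.1, -89.9]
contact_force: [-0.5, 0.6, -0.8]
gripper_width: 0.0119
```

```bash
python3 - <<'E'
from h import *
to((.5865,.180,.075),-89.7)
c=capture('scene'); save('s5.png',cv2.resize(c['image'][120:280,260:460],None,fx=4,fy=4,interpolation=cv2.INTER_CUBIC))
E
```

```text
t 18.38 tcp [0.5852 0.1769 0.0891] rot [ 1.7979e+02 -1.2000e-01 -8.9870e+01] shift [-0.0031 -0.0014  0.014 ] turn -0.0029 F [-0.46  0.57 -0.76] w 0.0119
```

View pics/s5.png

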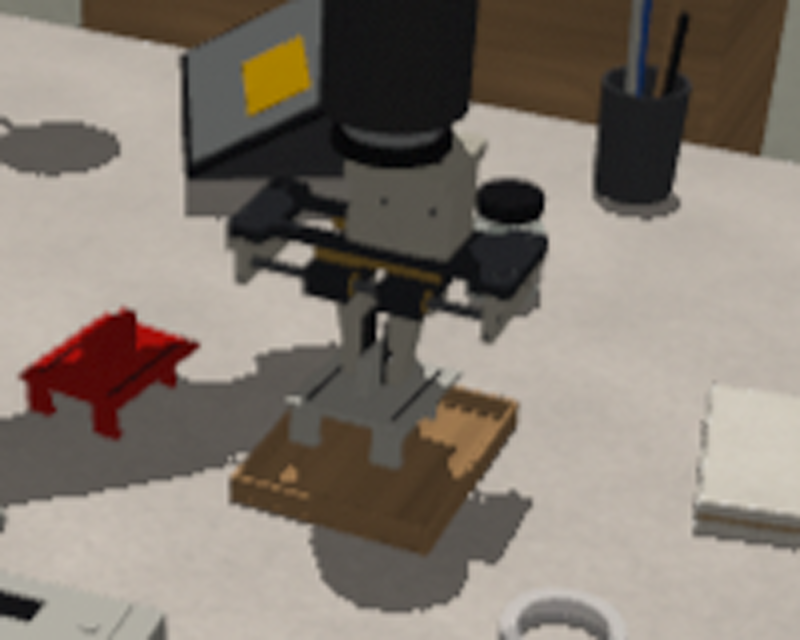

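The cover is centred over the tray (crop 375,400). I lower it to contact by feel.

Call:
step_arm --pt "0.0 0.0 0.0 0.005 0.0" --pt "0.0 0.0 0.0 0.01 0.0" --pt "0.0 0.0 0.0 0.015 0.0" --pt "0.0 0.0 0.0 0.019 0.0" --pt "0.0 0.0 0.0 0.019 0.0"

```text
time_s: 19.05
tcp_pos: [0.5863, 0.1784, 0.0717]
eef_rot: [180.0, -0.0, -89.8]
contact_force: [0.4, 0.1, -1.1]
gripper_width: 0.0118
```

Call:
step_arm --pt "0.0 0.0 0.0 0.001 0.0" --pt "0.0 0.0 0.0 0.002 0.0" --pt "0.0 0.0 0.0 0.002 0.0"

```text
time_s: 19.42
tcp_pos: [0.5865, 0.1785, 0.0701]
eef_rot: [-180.0, -0.0, -89.8]
contact_force: [-0.2, -0.4, -1.2]
gripper_width: 0.0122
```

Call:
step_arm --pt "0.0 0.0 0.0 0.001 0.0" --pt "0.0 0.0 0.0 0.002 0.0" --pt "0.0 0.0 0.0 0.002 0.0"

```text
time_s: 19.8
tcp_pos: [0.5865, 0.1785, 0.068]
eef_rot: [180.0, -0.0, -89.8]
contact_force: [0.4, -0.6, -1.8]
gripper_width: 0.0118
```

Call:
step_arm --pt "0.0 0.0 0.0 0.001 0.0" --pt "0.0 0.0 0.0 0.002 0.0" --pt "0.0 0.0 0.0 0.002 0.0"

```text
time_s: 20.18
tcp_pos: [0.5865, 0.1785, 0.066]
eef_rot: [180.0, -0.0, -89.8]
contact_force: [0.7, -0.2, -1.1]
gripper_width: 0.0119
```

Call:
step_arm --pt "0.0 0.0 0.0 0.001 0.0" --pt "0.0 0.0 0.0 0.001 0.0"

```text
time_s: 20.42
tcp_pos: [0.5865, 0.1785, 0.0651]
eef_rot: [180.0, -0.0, -89.8]
contact_force: [-0.8, 0.2, -0.8]
gripper_width: 0.0121
```

Call:
step_arm --pt "0.0 0.0 0.0 0.001 0.0" --pt "0.0 0.0 0.0 0.001 0.0"

```text
time_s: 20.68
tcp_pos: [0.5865, 0.1785, 0.064]
eef_rot: [180.0, -0.0, -89.8]
contact_force: [-0.2, -0.4, -1.9]
gripper_width: 0.0121
```

Call:
step_arm --pt "0.0 0.0 0.0 0.001 0.0" --pt "0.0 0.0 0.0 0.001 0.0"

```text
time_s: 20.92
tcp_pos: [0.5865, 0.1785, 0.0631]
eef_rot: [180.0, -0.0, -89.8]
contact_force: [-0.1, -0.3, -1.6]
gripper_width: 0.0121
```

Call:
step_arm --pt "0.0 0.0 0.0 0.001 0.0" --pt "0.0 0.0 0.0 0.001 0.0"

```text
time_s: 21.18
tcp_pos: [0.5866, 0.1784, 0.0627]
eef_rot: [-180.0, -0.0, -89.8]
contact_force: [-2.4, -1.3, 3.8]
gripper_width: 0.0119
```

Call:
step_arm --pt "0.0 0.0 0.0 0.001 0.0" --pt "0.0 0.0 0.0 0.001 0.0"

```text
time_s: 21.42
tcp_pos: [0.5867, 0.1779, 0.0623]
eef_rot: [-180.0, -0.0, -89.8]
contact_force: [-2.5, -3.6, 9.4]
gripper_width: 0.0118
```

Call:
step_arm --pt "0.0 0.0 0.0 0.001 0.0" --pt "0.0 0.0 0.0 0.001 0.0"

```text
time_s: 21.68
tcp_pos: [0.5867, 0.1775, 0.0617]
eef_rot: [-180.0, -0.1, -89.8]
contact_force: [-3.5, -7.3, 12.3]
gripper_width: 0.012
```

Contact on one pair of feet. I drop the grip to 3 N so the cover can settle, keeping it light.

Call:
step_arm --pt "0.0 0.0 0.0 -0.001 0.0" --pt "0.0 0.0 0.0 -0.001 0.0" --pt "0.0 0.0 0.0 -0.001 0.0" --newtons 3

```text
time_s: 22.05
tcp_pos: [0.5867, 0.1784, 0.0613]
eef_rot: [-180.0, -0.0, -89.8]
contact_force: [-0.1, -3.1, 2.8]
gripper_width: 0.012
```

Call:
step_arm --pt "0.0 0.0 0.0 0.001 0.0" --pt "0.0 0.0 0.0 0.002 0.0" --pt "0.0 0.0 0.0 0.002 0.0"

```text
time_s: 22.42
tcp_pos: [0.5867, 0.1786, 0.059]
eef_rot: [-180.0, 0.0, -89.8]
contact_force: [0.1, -1.9, 2.2]
gripper_width: 0.0119
```

```bash
python3 - <<'E'
from h import *
to((.5865,.180,.06),-89.7)
c=capture('scene'); save('s6.png',cv2.resize(c['image'][180:260,290:410],None,fx=6,fy=6,interpolation=cv2.INTER_CUBIC))
E
```

```text
t 22.43 tcp [0.5867 0.1786 0.059 ] rot [-1.7999e+02  1.0000e-02 -8.9800e+01] shift [-0.0014  0.0002 -0.001 ] turn -0.0017 F [ 0.11 -1.85  2.24] w 0.0119
```

View pics/s6.png

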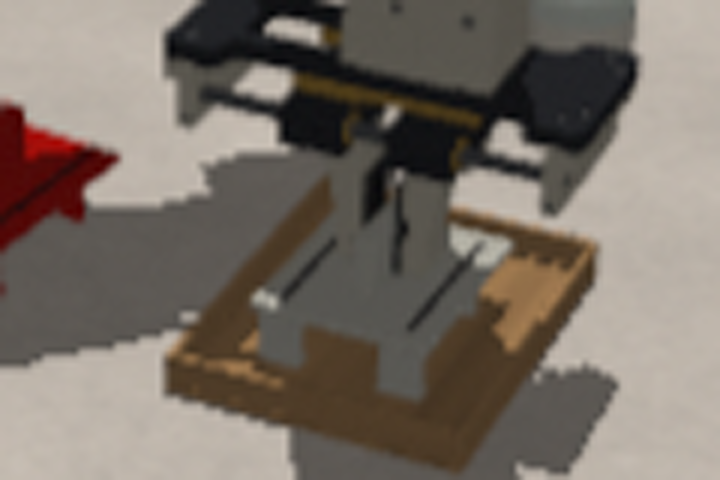

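The cover sits in the tray, nearly level. I go one millimetre lower, then open gently and back straight up.

Call:
step_arm --pt "0.0 0.0 0.0 0.001 0.0" --pt "0.0 0.0 0.0 0.001 0.0"

```text
time_s: 22.72
tcp_pos: [0.5866, 0.1786, 0.058]
eef_rot: [-180.0, 0.0, -89.8]
contact_force: [-0.3, -1.9, 1.7]
gripper_width: 0.0119
```

Call:
step_arm --pt "0.013 0.0 0.0 0.0 0.0" --pt "0.015 0.0 0.0 0.0 0.0" --pt "0.02 0.0 0.0 0.0 0.0" --pt "0.03 0.0 0.0 0.0 0.0" --pt "0.05 0.0 0.0 0.0 0.0"

```text
time_s: 23.35
tcp_pos: [0.5865, 0.1785, 0.0581]
eef_rot: [180.0, -0.0, -89.8]
contact_force: [0.4, -0.3, 0.1]
gripper_width: 0.0346
```

Call:
step_arm --pt "0.05 0.0 0.0 0.0 0.0" --pt "0.05 0.0 0.0 -0.01 0.0" --pt "0.05 0.0 0.0 -0.05 0.0" --pt "0.05 0.0 0.0 -0.1 0.0" --pt "0.05 0.0 0.0 -0.15 0.0"

```text
time_s: 23.98
tcp_pos: [0.5864, 0.1783, 0.2105]
eef_rot: [-180.0, 0.0, -89.8]
contact_force: [1.1, -0.0, 0.2]
gripper_width: 0.05
```

Call:
step_arm --pt "0.05 0.05 0.0 -0.04 0.0" --pt "0.05 0.1 0.0 -0.04 0.0" --pt "0.05 0.15 0.0 -0.04 0.0" --pt "0.05 0.18 0.0 -0.04 0.0" --pt "0.05 0.18 0.0 -0.04 0.0"

```text
time_s: 24.6
tcp_pos: [0.587, -0.0035, 0.2491]
eef_rot: [-180.0, 0.0, -90.0]
contact_force: [-0.8, 0.2, 0.1]
gripper_width: 0.05
```

```bash
python3 - <<'E'
from h import *
to((.5865,.180,.06),-89.7)
for n in ['scene','top']:
    c=capture(n); W=cloud(c); save('e_'+n+'.png',c['image'] if n=='top' else cv2.resize(c['image'][160:280,270:430],None,fx=5,fy=5,interpolation=cv2.INTER_CUBIC))
    print([(round(d['p'],2),np.round(d['location'],4).tolist()) for d in spotter.tip_of(n,'cover')])
    m=(abs(W[...,0]-.5867)<.05)&(abs(W[...,1]-.178)<.07)&(W[...,2]>.028)&(W[...,2]<.044)
    p=W[m]; 
    if len(p)<20: print(n,len(p)); continue
    A=np.c_[p[:,:2]-p[:,:2].mean(0),np.ones(len(p))]
    k=np.ones(len(p),bool)
    for _ in range(4):
        s=np.linalg.lstsq(A[k],p[k,2],rcond=None)[0]; res=p[:,2]-A@s; k=abs(res)<.002
    print(n,k.sum(),'tilt',s[:2].round(4),'z',s[2].round(4),cv2.minAreaRect((p[k,:2]*1000).astype(np.float32)))
    for l,q in dict(mug=0,ink_jar=0,tape=0,eraser=0,marker=0).items():
        print(l,[(round(d['p'],2),np.round(d['location'],3).tolist()) for d in spotter.tip_of(n,l)][:1])
E
```

```text
t 24.6 tcp [ 0.587  -0.0035  0.2491] rot [-1.7995e+02  1.0000e-02 -8.9960e+01] shift [-0.1834  0.0005  0.1891] turn -0.0045 F [-0.84  0.17  0.13] w 0.05
[(0.73, [0.5854, 0.1703, 0.0249]), (0.68, [0.3103, -0.2612, 0.0283]), (0.66, [0.719, -0.3636, 0.0213]), (0.61, [0.3842, 0.1773, 0.0241]), (0.53, [0.7763, -0.2263, -0.0009])]
scene 498 tilt [-0.0005  0.0006] z 0.0353 ((586.6817016601562, 171.5714111328125), (86.17805480957031, 111.09565734863281), 0.21985432505607605)
mug [(0.87, [0.551, -0.456, 0.002])]
ink_jar [(0.8, [0.581, 0.454, -0.001])]
tape [(0.9, [0.768, 0.039, 0.001])]
eraser [(0.7, [0.378, -0.018, 0.003])]
marker [(0.69, [0.777, -0.23, -0.0])]
[(0.86, [0.7192, -0.3653, 0.0259]), (0.81, [0.313, -0.2574, 0.0301]), (0.78, [0.5877, 0.1704, 0.0319]), (0.68, [0.3823, 0.1735, 0.0256])]
top 629 tilt [-0.0083 -0.0049] z 0.0343 ((579.6334228515625, 172.98599243164062), (74.25544738769531, 105.41865539550781), 0.15530246496200562)
mug [(0.62, [0.554, -0.462, -0.002])]
ink_jar []
tape []
eraser [(0.5, [0.385, -0.023, -0.0])]
marker [(0.7, [0.776, -0.227, 0.002])]
```

View pics/e_scene.png

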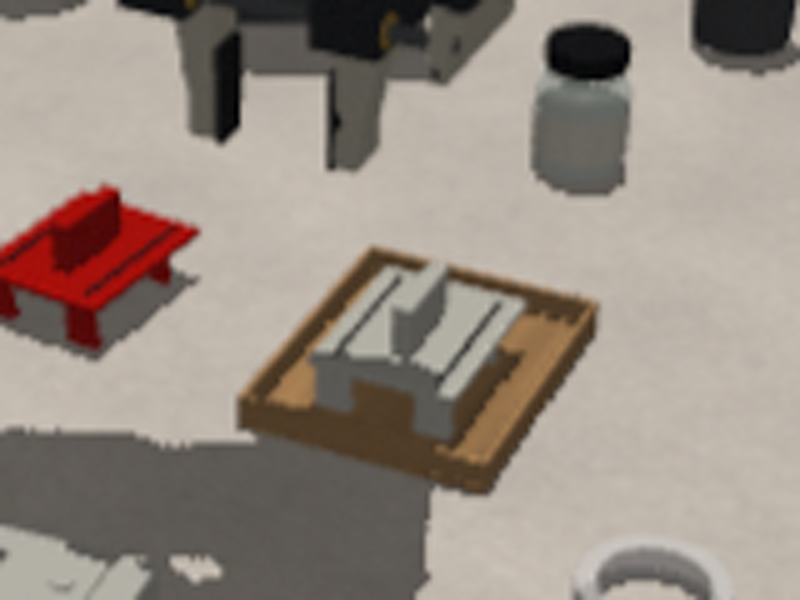

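The cover stands level in the tray, fin up (crop 420,330), with its plate top at 35 mm. It is about 8 mm from the tray's middle. The arm is clear, so I hand in.

```bash
python3 -c "
from h import *
print(workorder.close_job())"
```

```text
the job is handed in; nothing more can be done
None
```

The cover is off the printer and standing level in the wooden tray, fin up. I handed the job in at about 25 s; the system reports no verdict.

- **Tab:** I pressed it by feel. It touched at about 15 mm proud of the wall, and the cover popped after about 4.5 mm at about 11 N. The edge went from 51 to about 61 mm, and I let go before touching the cover.
- **Lift and set-down:** I gripped the fin at 15 N, lifted straight up and carried the cover to the tray. On touchdown the reading peaked at about 12 N, so I eased the grip to 3 N to let the cover settle, then opened and moved clear.
- **Last checks:** The plate's top is about 35 mm above the desk, so its underside is about 30 mm. The tilt is under 0.01 rad and the cover's middle is about 8 mm from the tray's middle. The bystanders read within 10 mm of their first positions, which is close to the detector's own scatter.
- **Disagreements:** The top camera did not find the jar or the tape in the last check, so those two rest on the scene camera alone. It also saw only a part of the plate, 74 mm of its 85 mm width. The scene camera's network put the underside at 25 mm, against about 30 mm from the depth readings.

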